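# Seat a lens on the copy camera and hold it home

## Robot

A 6-joint arm with a two-finger parallel gripper is mounted at the origin on the work surface. World frame = base frame: x ahead of the robot, y to its left, z up, the work surface at z = 0. Lengths are in m, angles in rad, forces in N, time in s.
With the tool pointing down it reaches from about 0.35 to 0.85 m from the base axis. Payload 8.1 kg.
Tool frame: the origin (TCP) lies between the finger pads, 19 mm behind the fingertips; this is the grasp point; z points along the fingers, y is the line along which they close (so a half turn about z gives the same grasp; the last joint's range is limited). The gripper opens to 93 mm and grips with 3 to 60 N. Pads are 15 mm wide; open, the fingers measure 128 mm over their backs; the gripper's body (75 mm by 188 mm) begins 65 mm behind the grasp point.
Start: joints at [1.097, 0.13, 1.488, -0, 1.523, -0.085], TCP at [0.227, 0.555, 0.237] pointing down, gripper open.
Joint ranges: [-2.96, 2.96], [-0.89, 2.26], [0.02, 2.5], [-1.34, 4.48], [0, 2.73], [-2.66, 2.66]. Speed limits (rad/s): [2.39, 2.39, 2.79, 3.14, 3.14, 3.14].

## Interface

Orientations are given as a rotation vector (axis times angle).
In Python, from plant import * gives the robot as it stands. The module is installed in compiled form; this text tells all that it offers.
- The arm moves only by the tool arm_command, never from a script. Its argument "increments" is a list of rows, each a list of 6 numbers: the shift along the tool's x, y, z in units of 0.2 m (1.0 is 0.2 m), then the turn, a rotation vector about the tool's x, y, z in units of pi rad (1.0 is pi rad). A call has exactly 5 rows; each row is the pose to reach, as a shift and turn from the pose commanded when the call began, along the tool's axes at that moment, turning the shorter way round; what a row does not reach only later rows make up. A row lasts 1/8 s, in which the tool goes at most 62.5 mm and 10.7 degrees, less where a joint would pass 70% of its speed; a pose out of reach is approached as far as the arm can. A call with a number of a shift or a turn outside -1 to 1 is refused whole. A call with a gripper value outside its range is refused whole. "fingers" is the closure, from -1 (fully open) to 1 (shut), set as the call begins (left out, the last holds). The fingers move at their own pace and stop on an object; "force" is the grip in N (left out, the last holds). Time passes only in rows, so rows that repeat a pose let the fingers close, or fill a call up. It gives the time, the measured TCP pose, the force, the opening and the grip force at its end, in the units of the state.
- read_state(): the state, without advancing time (a new reading comes with each control period).
- read_camera(name): name is "side" or "top"; returns a dict with "image" (480x640x3 uint8, red, green, blue), "fx", "fy", "cx", "cy" (pixels), "T" (4x4, takes a point from camera to world coordinates). Camera axes: x right, y down, z forward; pixel columns grow to the right and rows downward; lengths in m; the calibration is good to about 2 mm. A picture is of the moment at which its call begins. There is no depth.
- close_job(): hands the job in; it is judged then, once.
The state is a dict: "t": time; "q": joint angles; "dq": joint speeds; "joint_torque": joint torques, N m; "tool_pos": TCP position; "orientation": TCP orientation; "force": force on the tool from outside, world axes, zero at the start; "wrist_torque": the same for the moment, N m; "opening": finger opening in m; "gripper_force": force on a finger pad.
Only numpy, scipy, OpenCV 4.12 (cv2) and the standard library are available. Lean on these libraries where they do the work, as an engineer would, in place of code of your own. Each camera call takes 0.05 s, during which the arm holds its last target. There are 200 camera calls.

## Task

Fit the lens to the camera that lies on its back, so the finished calligraphy can be photographed: lift the lens by its knurled collar out of its upturned rear cap, lower it upright into the camera's mount and turn it under light pressure until one of the keyways hidden under its flange drops over the locating pin. Then push it fully home, flush on the mount against the spring inside, and finish while still gripping the collar and holding it down, so that I can close the locking ring. Don't ram or force it, keep the gripper off the camera, and leave the ink bottle, jar, brush pot and paperweight where they stand.

Things in the scene. Friction and masses are not known exactly. Their poses are not given: they have to be found in the camera images.
- lens: Black camera lens, steel flange, 0.22 to 0.37 kg, upright, glass up. Origin: on the axis at the flange's underside; z up to the front. Flange 65 mm across, z 0 to 10 mm; barrel 52 mm across to 24 mm, 56 mm knurled collar to 52 mm, 54 mm front barrel to the top at 66 mm. Starts with the flange on the rim of the rear cap, tube hanging inside, turned any way.
- collar (a point): Middle of the lens's ribbed rubber collar (56 mm across, 28 mm high), on the axis, 38 mm above the flange's underside. Grip here from above, fingers either side at any yaw. The collar is one piece with the lens: turning it turns the whole lens.
- tube_end (a point): Centre of the lower end of the lens's steel rear tube, 14 mm below the flange's underside. Tube 40 mm across, its last 5 mm tapering to 34 mm.
- keyways (a point): Same point as the lens origin. Hidden in the flange's underside are four equal radial keyways, 90 degrees apart, each 8 mm wide and 7 mm deep; any of them fits the pin. Their angle about the axis is not known and must be felt for: a turn of at most 90 degrees either way finds one, and the lens then drops.
- rear_cap: Grey plastic lens rear cap lying open side up on the desk, a round cup 62 mm across, 20 mm high, with a 46 mm bore, 50 g, loose; the lens stands in it. Origin: centre of its underside.
- camera: Black camera, 136 x 100 mm, lying on its back in a cradle (steel base plate 190 x 150 mm), fixed. Origin: on the desk, straight below the mount's axis. Round the mount is an aluminium knurled locking ring, 72 mm inside, 82 mm outside, 3 mm higher than the seat, with two ears to 52 mm from the axis. Nothing else but the pin is higher than the seat.
- mount_seat (a point): Centre of the steel mount seat, a level ring face (44 mm bore, 68 mm outside, 68 mm above the desk), z up. The lens is home when its flange lies flat here: lens at this point, a keyway over the pin. Turned wrongly, the flange rests on the pin 6 mm above the seat, the tube already 8 mm into the bore with 2 mm play all round.
- pin_tip (a point): Rounded top of the brass locating pin, 5 mm thick, that stands 6 mm up from the seat at 27 mm from the mount's axis.
- spring_ring (a joint): How far the sprung brass ring in the mount's bore is pressed down (m), 0 when free. The lens tube meets it when the flange is 3 mm above the seat and presses it to 0.003 at home; it pushes up with 5 N at 0 and 9.5 N at 0.003, more than the lens weighs, so the lens must be held down.
- ink_bottle: Black ink bottle, white cap and paper label, 54 mm across, 140 mm high, loose; origin at the centre of its underside. Leave alone.
- red_jar: Small glass jar with an orange-red lid, 52 mm across, 60 mm high, loose; origin at the centre of its underside. Leave alone.
- brush_pot: Clear pot 68 mm across and 85 mm high with three brushes, 213 mm high in all, loose; origin at the centre of its underside. Leave alone.
- paperweight: Steel bar paperweight 180 x 15 x 11 mm with a small brass knob, on the black felt mat and paper; origin at the centre of its underside. Leave alone.

How it is judged:
By the outcome, as a careful person would: the job done as asked, in the order asked, and still so for the second after the job is handed in, while the arm keeps its last pose, push and grip.
It also fails if it takes over 48 s, if anything falls off the work surface, if the arm or the gripper's body presses on something with over 40 N, if the wrist force passes 120 N, or if a joint passes its speed limit or range.

## Working session

There is one attempt and no reset: what is moved stays moved. The work goes in short steps, Python scripts to look and compute and a tool call to move; the robot and the scene stay as the last step left them, time stands still between calls to the robot, and variables do not carry over. Pictures are saved under pics/ and viewed, at most 10 in all, crops included, and the job is handed in when it is done.

Besides the shell and the picture viewer there is one more tool, called after "Call:" as a command line: name --pt "numbers of a row" for each row, then --argument value for the rest. arm_command: Moves the arm, as the interface text tells. Shifts and turns lie within -1 to 1; 1 stands for 0.2 m of shift or pi rad of turn. Its arguments: {"type":"object","properties":{"increments":{"type":"array","items":{"type":"array","items":{"type":"number","minimum":-1,"maximum":1}}},"fingers":{"type":"number"},"force":{"type":"number"}},"required":["increments"]}

```bash
mkdir -p pics
cat > h.py <<'E'
from plant import *
import numpy as np, cv2
from scipy.spatial.transform import Rotation as R
def ray(c,u,v):
    d=c["T"][:3,:3]@np.array([(u-c["cx"])/c["fx"],(v-c["cy"])/c["fy"],1.]); return c["T"][:3,3],d
def at_z(c,u,v,z):
    o,d=ray(c,u,v); return o+d*(z-o[2])/d[2]
def proj(c,p):
    q=c["T"][:3,:3].T@(np.array(p)-c["T"][:3,3]); return [c["fx"]*q[0]/q[2]+c["cx"],c["fy"]*q[1]/q[2]+c["cy"]]
E
python3 - <<'E'
from h import *
import pickle
s=read_state(); print({k:np.round(v,3) for k,v in s.items()}); print(R.from_rotvec(s["orientation"]).as_matrix().round(3))
for n in("top","side"):
    c=read_camera(n); pickle.dump(c,open(n+".pkl","wb")); cv2.imwrite(f"pics/{n}0.png",c["image"][:,:,::-1]); print(n,c["fx"],c["cx"],c["cy"],c["T"].round(3))
E
```

```text
{'t': np.float64(0.0), 'q': array([ 1.097,  0.131,  1.489,  0.   ,  1.523, -0.085]), 'dq': array([-0.   , -0.   , -0.001,  0.001,  0.001, -0.   ]), 'joint_torque': array([-0.0000e+00, -5.5983e+01, -4.9176e+01,  7.7000e-02,  3.5000e-02,
       -0.0000e+00]), 'tool_pos': array([0.227, 0.555, 0.236]), 'orientation': array([-6.070e-01, -3.082e+00,  3.000e-03]), 'force': array([-0.027, -0.47 , -0.095]), 'wrist_torque': array([-0.   ,  0.046,  0.028]), 'gripper_force': np.float64(0.0), 'opening': np.float64(0.093)}
[[-0.925  0.379 -0.001]
 [ 0.379  0.925 -0.002]
 [ 0.    -0.002 -1.   ]]
top 612.0017065703695 320.63596753480414 237.97131289508695 [[-0.005 -0.99   0.138  0.415]
 [-1.     0.007  0.013 -0.139]
 [-0.014 -0.138 -0.99   1.275]
 [ 0.     0.     0.     1.   ]]
side 461.2281029837877 315.84339333397537 242.3462057324913 [[-0.849 -0.304  0.433  0.194]
 [-0.529  0.455 -0.716  0.51 ]
 [ 0.021 -0.837 -0.547  0.562]
 [ 0.     0.     0.     1.   ]]
```

View pics/top0.png

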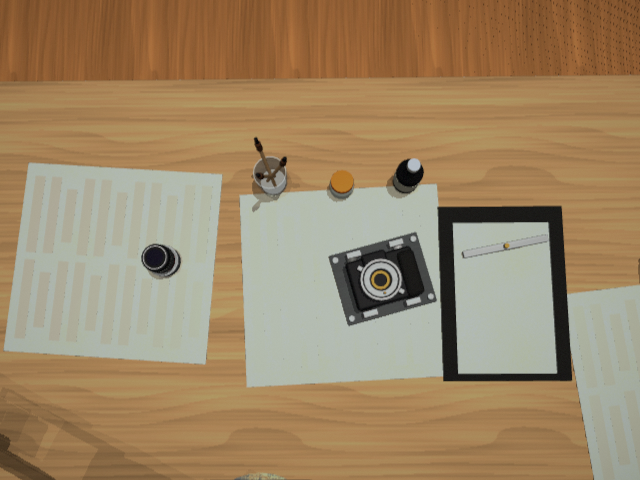

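View pics/side0.png

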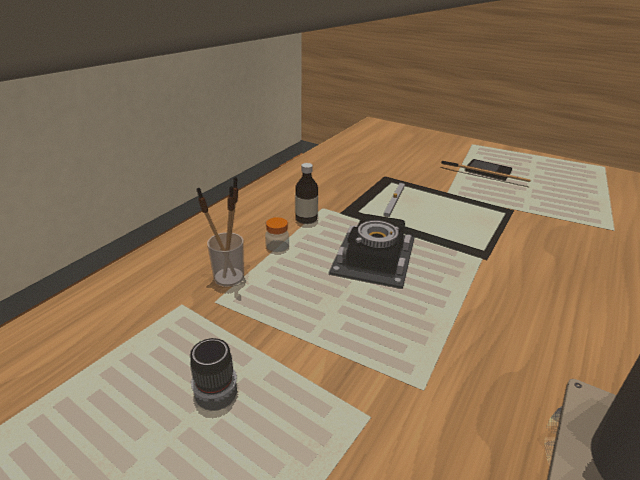

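Top view: lens top near (155,257), camera mount near (381,280), pot (270,176), jar (342,184), bottle (408,176). In the side view the lens top is near (211,351) and the mount near (378,233). I'll take enlarged crops of the lens and mount.

Run:
```python
from h import *
import pickle
t=pickle.load(open("top.pkl","rb"));s=pickle.load(open("side.pkl","rb"))
cr=lambda c,u,v,w,k:cv2.resize(c["image"][v:v+w,u:u+w,::-1],None,fx=k,fy=k,interpolation=cv2.INTER_CUBIC)
cv2.imwrite("pics/c1.png",np.vstack([np.hstack([cr(t,130,230,60,5),cr(t,350,250,60,5)]),np.hstack([cr(s,175,330,75,4),cr(s,340,200,75,4)])]))
```

```text
(no output)
```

View pics/c1.png

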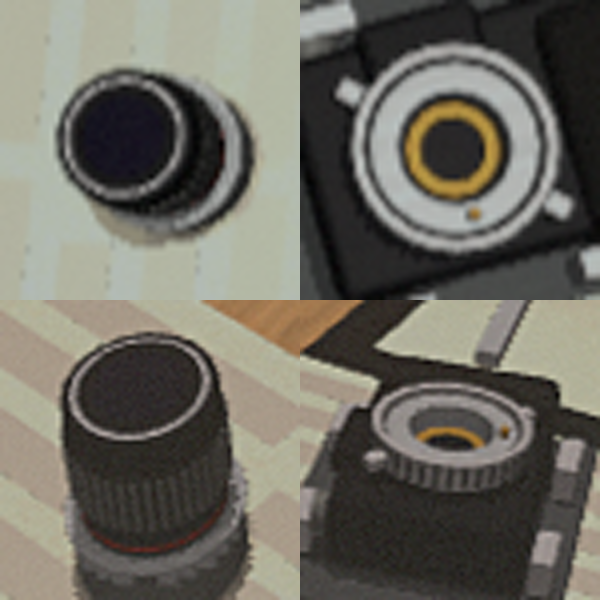

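The crops show: lens front ring centred at top (154.7,257.0) and side (210.4,351.6); locking ring at top (380.6,279.1) and side (377.7,230.4). The pin is at top (384.4,292.2), side about (391,233).

```bash
cat >> h.py <<'E'
def tri(t,a,s,b):
    (o1,d1),(o2,d2)=ray(t,*a),ray(s,*b)
    k=np.linalg.lstsq(np.c_[d1,-d2],o2-o1,rcond=None)[0]
    p,q=o1+k[0]*d1,o2+k[1]*d2; return (p+q)/2,np.linalg.norm(p-q)
E
python3 - <<'E'
from h import *
import pickle
t=pickle.load(open("top.pkl","rb"));s=pickle.load(open("side.pkl","rb"))
for n,a,b,z in(("lens",(154.7,257),(210.4,351.6),.086),("mount",(380.6,279.1),(377.7,230.4),.071),("pin",(384.4,292.2),(391,233),.074)):
    print(n,tri(t,a,s,b),at_z(t,*a,z),at_z(s,*b,z))
for n,a in(("pot",(270,186)),("jar",(342,184)),("bottle",(412,165))): print(n,at_z(t,*a,{"pot":0,"jar":.06,"bottle":.14}[n]))
# lens size check
print(np.linalg.norm(at_z(t,130+57/5,257,.086)-at_z(t,130+190/5,257,.086)))
E
```

```text
lens (array([0.54528155, 0.20139432, 0.08701433]), np.float64(0.0002700471187075107)) [0.54528082 0.20160274 0.086     ] [0.54616458 0.20078649 0.086     ]
mount (array([ 0.50079411, -0.2409029 ,  0.07077653]), np.float64(0.0011202889162295127)) [ 0.50025411 -0.24108277  0.071     ] [ 0.50118972 -0.24039178  0.071     ]
pin (array([ 0.4747936 , -0.24805951,  0.06993072]), np.float64(0.0004265383460985275)) [ 0.47438978 -0.24776354  0.074     ] [ 0.47267421 -0.24172269  0.074     ]
pot [ 0.70521442 -0.01544213  0.        ]
jar [ 0.69444969 -0.16745323  0.06      ]
bottle [ 0.71179217 -0.29890652  0.14      ]
0.052339537510523955
```

```bash
cat >> h.py <<'E'
def plan(p,yaw,frm=None):
    "full-row increments to TCP p, pointing down with tool y at yaw (deg)"
    s=read_state(); M=R.from_rotvec(s["orientation"]).as_matrix(); p0=s["tool_pos"]
    a=np.radians(yaw); y=np.array([np.cos(a),np.sin(a),0]); z=np.array([0,0,-1.]); T=np.c_[np.cross(y,z),y,z]
    print(np.round(np.r_[M.T@(np.array(p)-p0)/.2,R.from_matrix(M.T@T).as_rotvec()/np.pi],4), "t",round(s["t"],2))
E
python3 -c "
from h import *
plan((.5455,.2013,.16),90)"
```

```text
[-2.1427e+00 -1.0316e+00  3.8380e-01 -5.0000e-04 -1.0000e-04 -1.2380e-01] t 0.1
```

Call:
arm_command --pt "-0.2 -0.1 0.03 0 0 -0.025" --pt "-0.4 -0.2 0.06 0 0 -0.05" --pt "-0.6 -0.3 0.09 0 0 -0.075" --pt "-0.8 -0.4 0.12 0 0 -0.1" --pt "-1 -0.5 0.15 0 0 -0.124" --fingers -1 --force 20

```text
t: 0.72
tool_pos: [0.3751, 0.3855, 0.2068]
orientation: [0.005, -3.141, 0.001]
force: [0.6, 0.5, 0.6]
opening: 0.093
gripper_force: 0.0
```

```bash
python3 -c "
from h import *
plan((.5455,.2013,.16),90)"
```

```text
[-8.488e-01 -9.239e-01  2.340e-01 -2.000e-04 -2.000e-04  1.100e-03] t 0.72
```

Call:
arm_command --pt "-0.2 -0.22 0.05 0 0 0" --pt "-0.4 -0.44 0.1 0 0 0" --pt "-0.6 -0.66 0.16 0 0 0" --pt "-0.8 -0.86 0.22 0 0 0" --pt "-0.848 -0.923 0.234 0 0 0.001"

```text
t: 1.35
tool_pos: [0.5453, 0.1995, 0.159]
orientation: [-0.009, -3.14, 0.002]
force: [-0.8, -0.3, 0.4]
opening: 0.0931
gripper_force: 0.0
```

```bash
python3 -c "
from h import *
c=read_camera('side'); cv2.imwrite('pics/s1.png',cv2.resize(c['image'][230:430,120:320,::-1],None,fx=3,fy=3,interpolation=cv2.INTER_CUBIC))
s=read_state();p=s['tool_pos'];print(p,proj(c,p),s['force'])
plan((.5455,.2013,.059),90)"
```

```text
[0.54539389 0.19927226 0.15909835] [np.float64(205.76009097890523), np.float64(311.06313440246817)] [-1.5874236  -1.13305492 -0.20967166]
[-1.300e-03  1.080e-02  5.005e-01 -4.000e-04 -6.000e-04 -1.900e-03] t 1.4
```

View pics/s1.png

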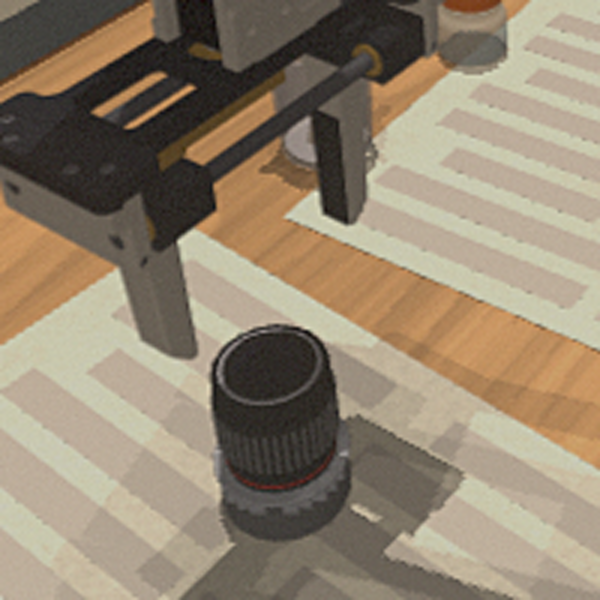

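The gripper straddles the lens cleanly, with one finger on each side of the lens top at crop (270,365). I'll go down next.

Call:
arm_command --pt "0 0.009 0.12 0 0 0" --pt "0 0.009 0.25 0 0 0" --pt "0 0.009 0.38 0 0 0" --pt "0 0.009 0.46 0 0 0" --pt "0 0.009 0.497 0 0 0"

```text
t: 2.02
tool_pos: [0.5434, 0.2049, 0.0605]
orientation: [-0.002, -3.14, 0.0]
force: [0.7, 0.5, 0.1]
opening: 0.0929
gripper_force: 0.0
```

Call:
arm_command --pt "0 0 0 0 0 0" --pt "0 0 0 0 0 0" --pt "0 0 0 0 0 0" --pt "0 0 0 0 0 0" --pt "0 0 0 0 0 0" --fingers 1 --force 25

```text
t: 2.65
tool_pos: [0.5449, 0.2039, 0.0619]
orientation: [0.004, 3.141, -0.001]
force: [-0.7, -3.6, 5.5]
opening: 0.0558
gripper_force: 25.0
```

Call:
arm_command --pt "0 0 -0.03 0 0 0" --pt "0 0 -0.12 0 0 0" --pt "0 0 -0.25 0 0 0" --pt "0 0 -0.4 0 0 0" --pt "0 0 -0.55 0 0 0"

```text
t: 3.28
tool_pos: [0.5442, 0.2044, 0.1733]
orientation: [0.003, 3.141, 0.001]
force: [0.3, -0.4, -2.5]
opening: 0.0555
gripper_force: 25.0
```

```bash
python3 -c "
from h import *
c=read_camera('side'); cv2.imwrite('pics/s2.png',cv2.resize(c['image'][230:430,120:320,::-1],None,fx=3,fy=3,interpolation=cv2.INTER_CUBIC))
s=read_state();print(s['tool_pos'],s['force'])
plan((.5005,-.2410,.17),90)"
```

```text
[0.54651867 0.20509606 0.1783633 ] [2.47683495 0.08709884 1.54004392]
[ 2.2560e-01 -2.2311e+00  3.5300e-02  7.0000e-04  2.2000e-03 -7.0000e-04] t 3.33
```

View pics/s2.png

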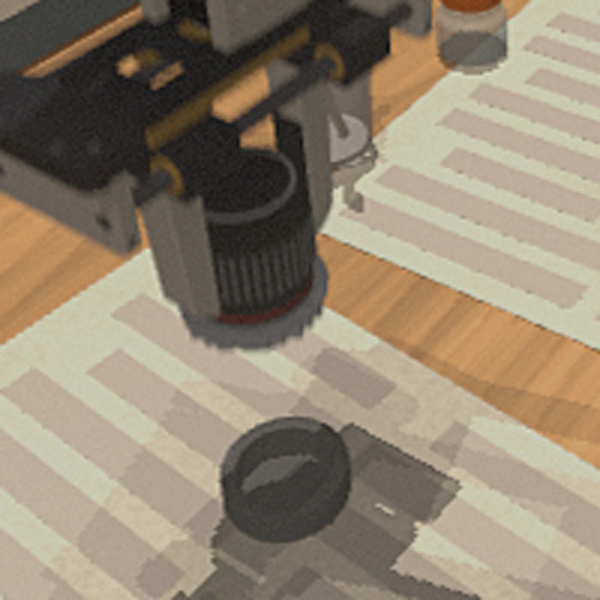

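The lens is held upright, and the cap stays on the desk at crop (285,478). I'll carry the lens to the mount.

Call:
arm_command --pt "0 -0.12 0 0 0 0" --pt "0.02 -0.32 0 0 0 0" --pt "0.05 -0.54 0 0 0 0" --pt "0.08 -0.77 0 0 0 0" --pt "0.1 -1 0 0 0 0"

```text
t: 3.95
tool_pos: [0.5235, 0.0031, 0.1715]
orientation: [0.003, 3.141, 0.0]
force: [0.1, -0.5, -3.2]
opening: 0.0555
gripper_force: 25.0
```

Call:
arm_command --pt "0.03 -0.24 0 0 0 0" --pt "0.06 -0.48 0 0 0 0" --pt "0.08 -0.7 0 0 0 0" --pt "0.1 -0.88 0 0 0 0" --pt "0.11 -1 0 0 0 0"

```text
t: 4.58
tool_pos: [0.501, -0.1973, 0.1715]
orientation: [0.006, 3.141, -0.0]
force: [0.2, -0.3, -2.5]
opening: 0.0558
gripper_force: 25.0
```

```bash
python3 -c "
from h import *
plan((.5005,-.2410,.15),90)"
```

```text
[ 1.800e-03 -2.184e-01  1.074e-01 -0.000e+00  1.000e-04 -1.200e-03] t 4.58
```

Call:
arm_command --pt "0 -0.07 0.02 0 0 0" --pt "0 -0.14 0.05 0 0 0" --pt "0 -0.19 0.08 0 0 0" --pt "0 -0.218 0.1 0 0 0" --pt "0 -0.218 0.1 0 0 0"

```text
t: 5.2
tool_pos: [0.501, -0.2391, 0.1506]
orientation: [-0.004, -3.141, -0.001]
force: [0.2, 0.2, -1.9]
opening: 0.0554
gripper_force: 25.0
```

```bash
python3 -c "
from h import *
import pickle
c=read_camera('side');t=read_camera('top');pickle.dump((c,t),open('p3.pkl','wb'))
k=dict(fx=6,fy=6,interpolation=cv2.INTER_CUBIC)
cv2.imwrite('pics/s3.png',np.hstack([cv2.resize(c['image'][170:270,325:425,::-1],None,fx=4,fy=4,interpolation=cv2.INTER_CUBIC),cv2.resize(t['image'][235:335,330:430,::-1],None,fx=4,fy=4,interpolation=cv2.INTER_CUBIC)]))
s=read_state();print(s['tool_pos'],s['force'],s['wrist_torque'])
for z in(.066,.038,.01,0,-.014): print(z,proj(c,s['tool_pos']+np.array([0,0,z-.038])))
print(proj(c,s['tool_pos']+np.array([.0325,0,-.038])),proj(c,s['tool_pos']-np.array([.0325,0,.038])))
plan((.5005,-.2410,.15),90)"
```

```text
[ 0.5013499  -0.23891099  0.15120358] [-0.52435806  0.52705206 -2.84745653] [0.02238342 0.01160759 0.00730984]
0.066 [np.float64(382.64157240223176), np.float64(182.41325620856247)]
0.038 [np.float64(381.19526110105767), np.float64(195.52015419627125)]
0.01 [np.float64(379.79766318643476), np.float64(208.1855971613693)]
0 [np.float64(379.3098607877985), np.float64(212.60620583108962)]
-0.014 [np.float64(378.6366549979722), np.float64(218.70699450972742)]
[np.float64(364.66175878271514), np.float64(208.149086045454)] [np.float64(394.4151578743946), np.float64(217.20244078966704)]
[ 0.0042 -0.0105  0.006   0.0001 -0.     -0.0007] t 5.3
```

View pics/s3.png

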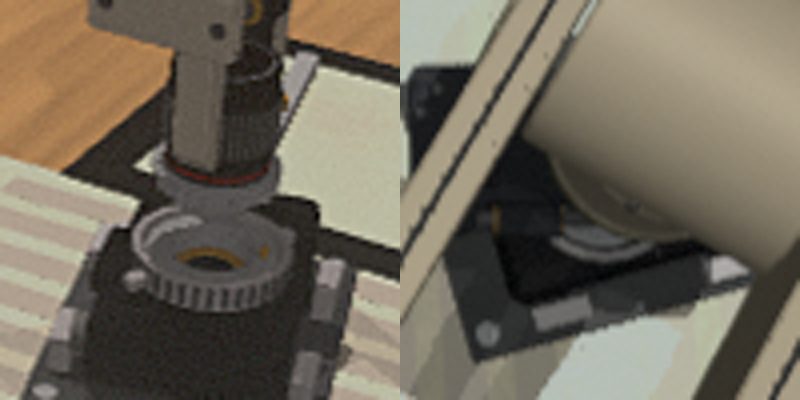

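```bash
python3 -c "
from h import *
import pickle
c,t=pickle.load(open('p3.pkl','rb'))
a=np.linspace(0,6.283,200)
for x,y in((.5011,-.239),(.5005,-.241)):
  for h in(.038,.041):
    P=np.array([proj(c,(x+.0325*np.cos(i),y+.0325*np.sin(i),.1508-h)) for i in a]);print(x,y,h,P.min(0),P.max(0))
"
```

```text
0.5011 -0.239 0.038 [363.0128348  204.94348307] [395.93253158 221.13604605]
0.5011 -0.239 0.041 [362.89706854 206.23458988] [395.75699045 222.47608241]
0.5005 -0.241 0.038 [363.73909571 204.63416784] [396.62054997 220.78648552]
0.5005 -0.241 0.041 [363.62218137 205.9242096 ] [396.44399963 222.12540164]
```

Call:
arm_command --pt "0.006 -0.01 0.03 0 0 0" --pt "0.006 -0.01 0.06 0 0 0" --pt "0.006 -0.01 0.09 0 0 0" --pt "0.006 -0.01 0.12 0 0 0" --pt "0.006 -0.01 0.12 0 0 0"

```text
t: 5.92
tool_pos: [0.4996, -0.241, 0.1264]
orientation: [-0.004, -3.14, -0.001]
force: [0.6, -0.1, -2.6]
opening: 0.0553
gripper_force: 25.0
```

Call:
arm_command --pt "0 0 0.01 0 0 0" --pt "0 0 0.02 0 0 0" --pt "0 0 0.03 0 0 0" --pt "0 0 0.04 0 0 0" --pt "0 0 0.045 0 0 0"

```text
t: 6.55
tool_pos: [0.5, -0.2413, 0.1181]
orientation: [-0.004, -3.141, -0.0]
force: [0.2, 0.1, -2.4]
opening: 0.0559
gripper_force: 25.0
```

Call:
arm_command --pt "0 0 0.005 0 0 0" --pt "0 0 0.01 0 0 0" --pt "0 0 0.014 0 0 0" --pt "0 0 0.018 0 0 0" --pt "0 0 0.02 0 0 0"

```text
t: 7.18
tool_pos: [0.5004, -0.2414, 0.1149]
orientation: [0.004, 3.141, -0.001]
force: [-1.4, 1.6, 3.5]
opening: 0.0554
gripper_force: 25.0
```

Light contact with the pin, about 6 N. Next I'll turn and feel for the keyway.

Call:
arm_command --pt "0 0 0.002 0 0 0.009" --pt "0 0 0.002 0 0 0.018" --pt "0 0 0.002 0 0 0.027" --pt "0 0 0.002 0 0 0.036" --pt "0 0 0.002 0 0 0.045"

```text
t: 7.8
tool_pos: [0.5009, -0.2427, 0.115]
orientation: [0.229, 3.131, -0.004]
force: [1.3, -4.8, 4.6]
opening: 0.0553
gripper_force: 25.0
```

```bash
cat >> h.py <<'E'
def st():
    s=read_state(); M=R.from_rotvec(s["orientation"]).as_matrix()
    print("q6",s["q"][5].round(3),"yaw",np.degrees(np.arctan2(M[1,1],M[0,1])).round(2),"tilt",M[2,:2].round(4),"p",s["tool_pos"].round(4),"F",s["force"].round(1),"T",s["wrist_torque"].round(3))
E
python3 -c "
from h import *
st()"
```

```text
q6 -1.967 yaw 81.65 tilt [-0.0027 -0.0025] p [ 0.5009 -0.2427  0.115 ] F [ 1.3 -4.8  4.6] T [-1.191  0.077  0.176]
```

Call:
arm_command --pt "0 0 0 0 0 0.009" --pt "0 0 0 0 0 0.018" --pt "0 0 0 0 0 0.027" --pt "0 0 0 0 0 0.036" --pt "0 0 0 0 0 0.045"

```text
t: 8.43
tool_pos: [0.4995, -0.2405, 0.1129]
orientation: [-0.449, -3.108, -0.002]
force: [1.2, 0.2, -0.9]
opening: 0.0558
gripper_force: 25.0
```

Call:
arm_command --pt "0 0 0 0 0 0.009" --pt "0 0 0 0 0 0.018" --pt "0 0 0 0 0 0.027" --pt "0 0 0 0 0 0.036" --pt "0 0 0 0 0 0.045"

```text
t: 9.05
tool_pos: [0.5001, -0.2414, 0.1138]
orientation: [0.668, 3.07, -0.0]
force: [-0.4, -1.4, -1.6]
opening: 0.0555
gripper_force: 25.0
```

```bash
python3 -c "
from h import *
st()
c=read_camera('side'); cv2.imwrite('pics/s4.png',cv2.resize(c['image'][170:270,325:425,::-1],None,fx=6,fy=6,interpolation=cv2.INTER_CUBIC));st()"
```

```text
q6 -1.684 yaw 65.46 tilt [-0.0002 -0.0003] p [ 0.5001 -0.2414  0.1138] F [-0.4 -1.4 -1.6] T [-0.292 -0.139  0.066]
q6 -1.683 yaw 65.38 tilt [-0.0004 -0.0003] p [ 0.5002 -0.2415  0.1139] F [ 1.1 -0.7 -3.5] T [-0.177 -0.028  0.02 ]
```

View pics/s4.png

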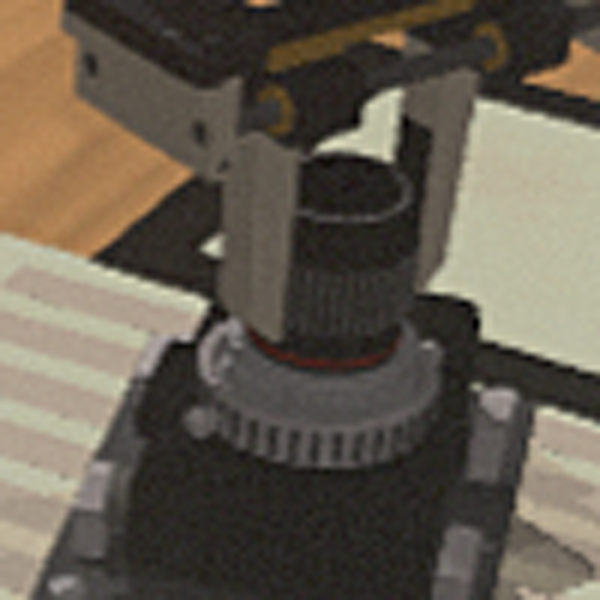

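Call:
arm_command --pt "0 0 0.002 0 0 0" --pt "0 0 0.004 0 0 0" --pt "0 0 0.006 0 0 0" --pt "0 0 0.008 0 0 0" --pt "0 0 0.008 0 0 0"

```text
t: 9.72
tool_pos: [0.5003, -0.2416, 0.1128]
orientation: [0.665, 3.07, -0.001]
force: [-0.7, -1.3, 3.9]
opening: 0.0556
gripper_force: 25.0
```

```bash
python3 -c "
from h import *
st()"
```

```text
q6 -1.686 yaw 65.56 tilt [-0.0008 -0.0003] p [ 0.5003 -0.2416  0.1128] F [-0.7 -1.3  3.9] T [-0.276  0.191  0.017]
```

Call:
arm_command --pt "0 0 0.002 0 0 0" --pt "0 0 0.004 0 0 0" --pt "0 0 0.006 0 0 0" --pt "0 0 0.008 0 0 0" --pt "0 0 0.008 0 0 0"

```text
t: 10.35
tool_pos: [0.5004, -0.2416, 0.1112]
orientation: [0.665, 3.07, -0.001]
force: [-1.0, -2.0, 6.7]
opening: 0.0557
gripper_force: 25.0
```

```bash
python3 -c "
from h import *
st()"
```

```text
q6 -1.686 yaw 65.56 tilt [-0.0009 -0.0003] p [ 0.5004 -0.2416  0.1112] F [-1.  -2.   6.7] T [-0.261  0.331  0.023]
```

The spring is engaged (about 1.7 N/mm), so the keyway is over the pin. I'll push it home.

Call:
arm_command --pt "0 0 0.003 0 0 0" --pt "0 0 0.006 0 0 0" --pt "0 0 0.009 0 0 0" --pt "0 0 0.012 0 0 0" --pt "0 0 0.012 0 0 0" --force 35

```text
t: 10.98
tool_pos: [0.5005, -0.2416, 0.1099]
orientation: [0.665, 3.069, -0.001]
force: [-6.0, 0.9, 14.9]
opening: 0.055
gripper_force: 35.0
```

```bash
python3 -c "
from h import *
st()"
```

```text
q6 -1.686 yaw 65.57 tilt [-0.0011 -0.0003] p [ 0.5005 -0.2416  0.1099] F [-6.   0.9 14.9] T [0.076 1.074 0.069]
```

```bash
python3 -c "
from h import *
c=read_camera('side'); cv2.imwrite('pics/s5.png',cv2.resize(c['image'][185:265,335:415,::-1],None,fx=7,fy=7,interpolation=cv2.INTER_CUBIC));st()
a=np.linspace(0,6.283,200)
for z in(.078,.081,.084):
    P=np.array([proj(c,(.5007+.0325*np.cos(i),-.2409+.0325*np.sin(i),z)) for i in a]);print(z,((P.min(0)-[335,185]+.5)*7).round(),((P.max(0)-[335,185]+.5)*7).round())
for z in(.134,.137,.14):
    P=np.array([proj(c,(.5007+.027*np.cos(i),-.2409+.027*np.sin(i),z)) for i in a]);print(z,((P.min(0)-[335,185]+.5)*7).round(),((P.max(0)-[335,185]+.5)*7).round())
"
```

```text
q6 -1.686 yaw 65.57 tilt [-0.0012 -0.0004] p [ 0.5005 -0.2416  0.11  ] F [-6.4  1.3 14.1] T [0.113 1.087 0.103]
0.078 [195. 244.] [420. 361.]
0.081 [195. 235.] [421. 352.]
0.084 [196. 226.] [422. 343.]
0.134 [229.  85.] [423. 177.]
0.137 [230.  76.] [424. 167.]
0.14 [231.  66.] [426. 158.]
```

View pics/s5.png

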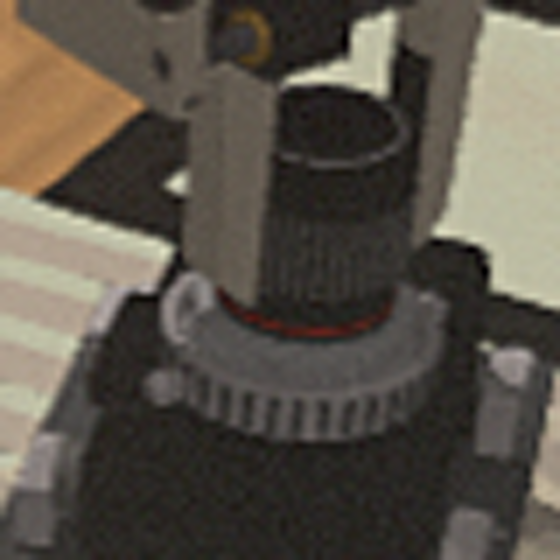

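Call:
arm_command --pt "0.002 -0.001 0 0 0 0" --pt "0.004 -0.002 0 0 0 0" --pt "0.0055 -0.0025 0.002 0 0 0" --pt "0.0055 -0.0025 0.004 0 0 0" --pt "0.0055 -0.0025 0.004 0 0 0"

```text
t: 11.65
tool_pos: [0.5003, -0.2416, 0.1098]
orientation: [0.664, 3.067, -0.001]
force: [-2.4, 2.2, 15.5]
opening: 0.0555
gripper_force: 35.0
```

```bash
python3 -c "
from h import *
st()"
```

```text
q6 -1.687 yaw 65.58 tilt [-0.0034  0.0003] p [ 0.5003 -0.2416  0.1098] F [-2.4  2.2 15.5] T [0.221 0.606 0.054]
```

Call:
arm_command --pt "0.001 -0.001 0.002 0 0 0" --pt "0.002 -0.002 0.004 0 0 0" --pt "0.002 -0.002 0.006 0 0 0" --pt "0.002 -0.002 0.006 0 0 0" --pt "0.002 -0.002 0.006 0 0 0"

```text
t: 12.28
tool_pos: [0.5003, -0.2416, 0.1099]
orientation: [0.663, 3.066, -0.0]
force: [-4.0, 5.0, 24.1]
opening: 0.0553
gripper_force: 35.0
```

```bash
python3 -c "
from h import *
st()"
```

```text
q6 -1.688 yaw 65.59 tilt [-0.0044  0.0007] p [ 0.5003 -0.2416  0.1099] F [-4.   5.  24.1] T [0.834 0.901 0.049]
```

Call:
arm_command --pt "0 0 -0.002 0 0 -0.004" --pt "0 0 -0.003 0 0 -0.008" --pt "0 0 -0.003 0 0 -0.012" --pt "0 0 -0.003 0 0 -0.012" --pt "0 0 -0.003 0 0 -0.012"

```text
t: 12.9
tool_pos: [0.5003, -0.2419, 0.1098]
orientation: [0.606, 3.078, -0.001]
force: [-1.9, 2.9, 18.6]
opening: 0.0554
gripper_force: 35.0
```

```bash
python3 -c "
from h import *
st()"
```

```text
q6 -1.726 yaw 67.73 tilt [-0.0046  0.0003] p [ 0.5003 -0.2419  0.1098] F [-1.9  2.9 18.6] T [ 0.361  0.417 -0.111]
```

```bash
python3 -c "
from h import *
st(); print(close_job())"
```

```text
q6 -1.726 yaw 67.73 tilt [-0.0046  0.0003] p [ 0.5003 -0.2419  0.1098] F [-1.9  2.9 18.6] T [ 0.361  0.417 -0.111]
the job is handed in; nothing more can be done
None
```

The lens is in the camera mount, keyed over the pin and pushed to a hard stop at the height expected for home. It is still gripped by the collar and held down with about 20 N, and I've handed the job in; no verdict came back.

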